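Roll a check weight past the line reader and stop it gently on the mark

TASK

Pull the red-knobbed gate bolt fully out so that the steel check weight rolls down the ramp by itself; leave the weight untouched until its centre is past the green line, then catch it gently from its downhill side with the fingers, travelling along with it. Without knocking, squeezing, lifting or stopping it short, slow it so that it crosses the orange reader line at about 0.15 m/s (between 0.1 and 0.2), then bring it to rest with its centre on the yellow mark, well short of the red buffer, and keep it still there for three seconds. The program finishes while the fingers are still holding the weight back on the mark, and everything else on the bench stays where it is.

Things in the scene. Friction and masses are not known exactly. Their poses are not given: they have to be found in the camera images.
- ramp: Fixed weight ramp, 560 long, 62 wide: dark grey floor, 50 clear between blue side rims 6 thick and 12 high above the floor. Origin on the bench under its middle; x points downhill (horizontal), y across, -y is the robot's side. Floor height over the bench is 0.060 - 0.058*x (m), sloping down along +x by 0.058 rad. Gate bolt at x = -197; its dark bracket reaches y = -106, below the bolt.
- green_line (a point): Middle of the green line across the ramp floor, at ramp x = -80 mm; a painted line 8 mm wide.
- orange_line (a point): Middle of the orange reader line across the ramp floor, at ramp x = 60 mm; a painted stripe 20 mm wide (x = 50 to 70 mm). A small black reader stands outside the far rim beside it, 35 mm above the floor at most and out of the way.
- yellow_mark (a point): Centre of the yellow reading mark painted on the ramp floor, at ramp x = 140 mm; it runs 30 mm to either side, from x = 110 to 170 mm.
- end_buffer (a point): Foot of the red end buffer's uphill face, on the ramp floor at ramp x = 268 mm; the buffer is 35 mm high. The weight's centre would be at x = 246 mm on touching it.
- weight: Loose steel check weight: cylinder of radius 22, length 44, two brass bands, about 0.5 kg (0.35 to 0.7). Lies across the ramp above the gate bolt, centre at ramp x = -225. Origin at its centre, 22 above the floor; y is its axis. Freed, it speeds up at about 0.16 m/s2 (varies): 0.22 m/s at the green line, 0.28 at the orange, 0.3 at the yellow. Held at rest it pushes with 0.3 N.
- gate (a joint): Travel of the brass gate bolt, m. It grows as the bolt is pulled straight out along the ramp's -y (towards the robot); 0 is fully in, 0.055 is fully out, at start 0 to 0.01. The weight is free from about 0.04 on. The bolt slides with about 1 N of friction and stays where it is left.
- gate_knob (a point): Middle of the upright red knob on the gate bolt: a cylinder 18 mm in diameter and 40 mm tall, 20 mm of it above and below this point, standing on the 14 mm high bolt. It moves with the bolt; its axis is 62 mm to the ramp's -y side of the ramp's middle line when the bolt is fully in. Pinch it from above.
- knob_weight: Bystander: loose brass knob weight, 36 mm in diameter, 56 mm tall, 0.2 kg. Origin at the centre of its underside. Not to be moved.
- beaker: Bystander: loose empty glass beaker, 70 mm in diameter, 90 mm tall. Origin at the centre of its underside. Not to be moved.
- reagent_bottle: Bystander: loose amber bottle with blue cap, 66 mm in diameter, 150 mm tall. Origin at the centre of its underside. Not to be moved.

How it is judged:
By the outcome, as a careful person would: the job done as asked, in the order asked, and still so for the second after the job is handed in, while the arm keeps its last pose, push and grip.
It also fails if it takes over 34 s, if anything falls off the work surface, if the arm or the gripper's body presses on something with over 40 N, if the wrist force passes 120 N, or if a joint passes its speed limit or range.

ROBOT

A 7-joint arm with a two-finger parallel gripper is mounted at the origin on the work surface. World frame = base frame: x ahead of the robot, y to its left, z up, the work surface at z = 0. Lengths are in m, angles in rad, forces in N, time in s.
With the tool pointing down it reaches from about 0.425 to 0.875 m from the base axis. Payload 4.7 kg.
Tool frame: the origin (TCP) lies on the centre line of the jaws, within the pads' length; the fingertips stand 14 mm ahead of it and the grasp point (between the pads) lies 5 mm behind it; z points along the fingers, y is the line along which they close (so a half turn about z gives the same grasp; the last joint's range is limited). The gripper opens to 87 mm and grips with 3 to 60 N. Pads are 19 mm wide; open, the fingers measure 117 mm over their backs; the gripper's body (75 mm by 190 mm) begins 51 mm behind the grasp point.
Start: joints at [0.014, 0.321, -0.07, 1.45, 0.023, 1.371, -0.057], TCP at [0.65, -0, 0.237] pointing down, gripper open.
Joint ranges: [-2.86, 2.86], [-0.3, 2.09], [-1.38, 1.24], [0.06, 2.45], [-1.56, 4.7], [0.09, 2.05], [-2.69, 2.69]. Speed limits (rad/s): [2.57, 2.57, 3.14, 3.14, 3.14, 3.14, 3.14].

INTERFACE

Orientations are given as a rotation vector (axis times angle).
In Python, from bench import ctrl gives the robot as it stands.
- The arm moves only by the tool send_rows, never from a script. Its argument "steps" is a list of rows, each an object of numbers: "tx", "ty", "tz": the shift along the tool's x, y, z in units of 60 mm (1.0 is 60 mm); "turn": the turn about the tool's z in units of 8 degrees (1.0 is 8 degrees); "grip": the opening, from 0 (shut) to 1 (fully open). A call has 1 to 12 rows; each row shifts and turns the commanded pose from where the row before left it, along the tool's axes as they then stand; what a row does not reach is not made up. A row lasts 1/8 s, in which the tool goes at most 62.5 mm and 10.7 degrees, less where a joint would pass 70% of its speed; a pose out of reach is approached as far as the arm can. A call is refused whole if a number of a shift passes 1 or a number of a turn 1, either way. A call with a gripper value outside its range is refused whole. The fingers move at their own pace and stop on an object; "newtons" is the grip in N (left out, the last holds). Time passes only in rows, so rows that do not move let the fingers close. It gives the time, the measured TCP pose, the force, the opening and the grip force at its end, in the units of the state.
- ctrl.get_state(): the state, without advancing time (a new reading comes with each control period).
- ctrl.get_image(name): name is "scene" or "side" or "wrist"; returns a dict with "pixels" (384x512x3 uint8, red, green, blue), "K" (3x3 intrinsics, pixels), "cam_to_world" (4x4, takes a point from camera to world coordinates); the wrist camera has in their place "T_tool_cam" (4x4, takes a point from camera to tool coordinates, whose origin is the TCP and whose axes are the flange's). Camera axes: x right, y down, z forward; pixel columns grow to the right and rows downward; lengths in m; the calibration is good to about 2 mm. The wrist camera is an equidistant fisheye: a pixel r from the principal point sees the ray r / f radians off the axis. A picture is of the moment at which its call begins: read the wrist's pose just before it. There is no depth.
- ctrl.close_job(): hands the job in; it is judged then, once.
The state is a dict: "time": time; "joint_positions": joint angles; "qd": joint speeds; "joint_torque": joint torques, N m; "position": TCP position; "tool_rot": TCP orientation; "ft_force": force on the tool from outside, world axes, zero at the start; "torque": the same for the moment, N m; "grip_width": opening from 0.0 (shut) to 1.0 (fully open); "grip_force": force on a finger pad.
Only numpy, scipy, OpenCV 4.12 (cv2) and the standard library are available. Lean on these libraries where they do the work, as an engineer would, in place of code of your own. Each camera call takes 0.05 s, during which the arm holds its last target. There are 200 camera calls.

## Working session

There is one attempt and no reset: what is moved stays moved. The work goes in short steps, Python scripts to look and compute and a tool call to move; the robot and the scene stay as the last step left them, time stands still between calls to the robot, and variables do not carry over. Pictures are saved under pics/ and viewed, at most 10 in all, crops included, and the job is handed in when it is done.

Besides the shell and the picture viewer there is one more tool, called after "Request:" by a JSON object that holds its "name" and its "arguments". send_rows: Moves the arm, as the interface text tells. Its arguments: {"type":"object","properties":{"steps":{"type":"array"},"newtons":{"type":"number"}},"required":["steps"]}

```bash
mkdir -p pics
python3 - <<'E'
from bench import ctrl
import cv2,numpy as np
s=ctrl.get_state();print(s)
ims=[]
for n in("scene","side"):
    r=ctrl.get_image(n);np.savez(f"pics/{n}0.npz",**{k:np.array(v) for k,v in r.items()})
    print(n,r["K"],r["cam_to_world"]);cv2.imwrite(f"pics/{n}0.png",cv2.resize(r["pixels"][...,::-1],(800,600),interpolation=cv2.INTER_CUBIC))
E
```

```text
{'time': 0.0, 'joint_positions': array([ 0.0140428 ,  0.32181438, -0.07009591,  1.45169177,  0.02262487,
        1.37078946, -0.05689839]), 'qd': array([-2.00265642e-03,  1.38627620e-04, -3.95741287e-05, -8.05899992e-04,
       -1.92939060e-04, -1.62426645e-03, -9.77608026e-04]), 'joint_torque': array([-2.58547143e-04, -4.91284704e+01, -4.03903294e-01, -3.12526345e+01,
       -6.40594075e-02,  4.37659642e-02,  1.61017233e-04]), 'position': array([ 6.49467369e-01, -1.33797877e-05,  2.35458763e-01]), 'tool_rot': array([-2.22042796, -2.22066184,  0.002256  ]), 'ft_force': array([-0.13682813, -0.95863276, -0.50256644]), 'torque': array([-0.03232817,  0.01172934,  0.05501195]), 'grip_force': 0.0, 'grip_width': 1.002157932711354}
scene [[365.72960938   0.         251.82406148]
 [  0.         365.72960938 190.7934907 ]
 [  0.           0.           1.        ]] [[-0.10229712  0.7510929  -0.65222294  1.08056446]
 [ 0.99460624  0.06593188 -0.08007137 -0.039459  ]
 [-0.01713875 -0.65689607 -0.75378632  0.74771656]
 [ 0.          0.          0.          1.        ]]
side [[431.33930322   0.         249.80232044]
 [  0.         431.33930322 194.24480586]
 [  0.           0.           1.        ]] [[ 0.87798962 -0.28346142  0.38572511  0.10790167]
 [-0.47847041 -0.54351948  0.68967575 -0.79720988]
 [ 0.01415265 -0.79008619 -0.61283237  0.75023125]
 [ 0.          0.          0.          1.        ]]
```

View pics/scene0.png

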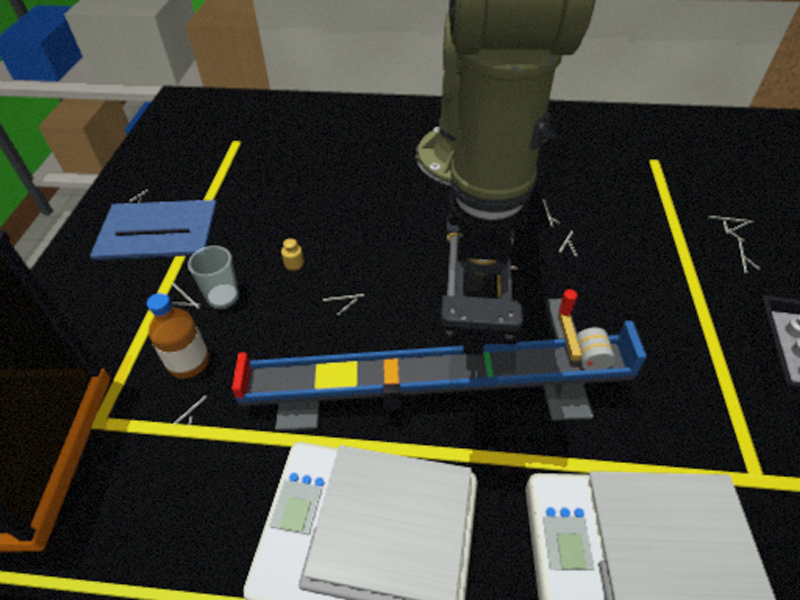

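View pics/side0.png

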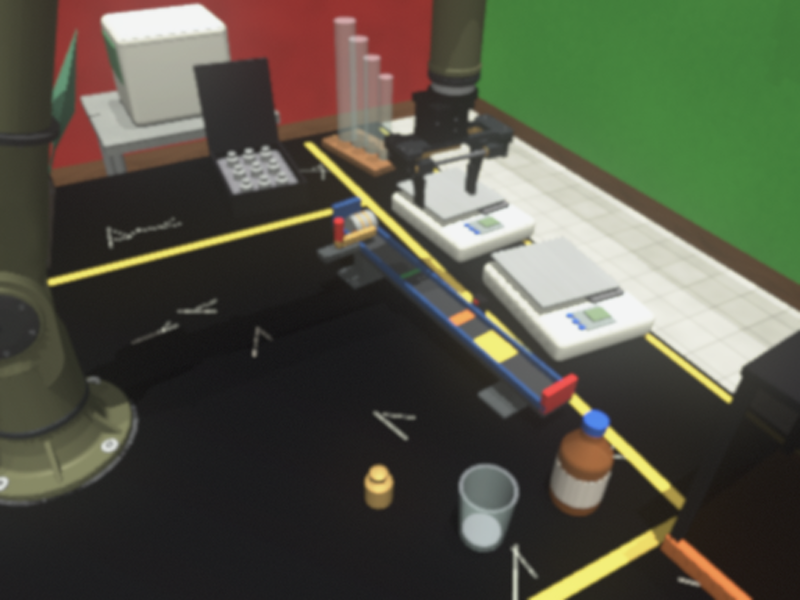

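Scene view: bolt knob at about (569,303), weight (597,347), green (489,364), orange (391,373), yellow (336,375) and buffer (241,375). Side view: knob (339,230), green (410,273), orange (462,318), yellow (495,347) and buffer (560,393). The ramp runs downhill along about world -y. I'll triangulate these points from the colour centroids.

```bash
cat > loc.py <<'E'
import numpy as np,cv2
from scipy.optimize import least_squares
def blob(im,c,lo,hi,R=28):
    h=cv2.cvtColor(im,cv2.COLOR_RGB2HSV);m=cv2.inRange(h,lo,hi)
    n,l,st,ce=cv2.connectedComponentsWithStats(m)
    b=[(st[i,4]/(20+np.hypot(*(ce[i]-c))**2),i) for i in range(1,n) if np.hypot(*(ce[i]-c))<R and st[i,4]>5]
    if not b:return None
    i=max(b)[1];return ce[i],st[i]
def proj(d,P):
    T=np.linalg.inv(d["cam_to_world"]);q=(T[:3,:3]@np.atleast_2d(P).T).T+T[:3,3]
    u=q@d["K"].T;return u[:,:2]/u[:,2:]
def tri(ds,uv):
    f=lambda P:np.concatenate([proj(d,P)[0]-u for d,u in zip(ds,uv)])
    r=least_squares(f,[.65,0,.05]);return r.x,np.abs(r.fun).max()
E
python3 - <<'E'
from loc import *
ds=[dict(np.load(f"pics/{n}0.npz")) for n in("scene","side")]
C=dict(yellow=((336,375),(495,347),(24,120,90),(34,255,255)),orange=((391,373),(462,318),(10,150,90),(20,255,255)),
green=((489,364),(410,273),(45,80,20),(85,255,255)),knob=((569,303),(339,230),(0,170,70),(6,255,255)),
buf=((241,375),(560,393),(0,170,70),(6,255,255)),kw=((292,255),(378,488),(12,90,60),(26,255,255)),
cap=((160,305),(596,423),(100,150,60),(125,255,255)))
uv={}
for k,(a,b,lo,hi) in C.items():
    r=[blob(d["pixels"],np.array(c)/1.5625,lo,hi) for d,c in zip(ds,(a,b))]
    if None in r or any(x is None for x in r):print(k,r);continue
    uv[k]=[x[0] for x in r];P,e=tri(ds,uv[k]);print(k,[x[0].round(1) for x in r],[x[1][2:] for x in r],P.round(4),round(e,2))
# ramp fit: x0,y0,yaw
L=dict(yellow=(.14,0,.0519),orange=(.06,0,.0565),green=(-.08,0,.0646))
def w(p,q):
    c,s=np.cos(p[2]),np.sin(p[2]);return [p[0]+c*q[0]-s*q[1],p[1]+s*q[0]+c*q[1],q[2]]
for use in(["yellow","orange","green"],["yellow","orange"]):
    use=[u for u in use if u in uv]
    f=lambda p:np.concatenate([proj(d,w(p,L[k]))[0]-u for k in use for d,u in zip(ds,uv[k])])
    r=least_squares(f,[.7,0,-1.57]);print(use,r.x,r.fun.round(1))
p=r.x
print("knob local",[(np.array([[np.cos(p[2]),np.sin(p[2])],[-np.sin(p[2]),np.cos(p[2])]])@(tri(ds,uv["knob"])[0][:2]-p[:2])).round(4)])
for d in ds:print(proj(d,[w(p,q) for q in((-.28,-.031,.088),(-.28,.031,.088),(.268,-.031,.056),(.268,.031,.056),(-.225,0,.095))]).round(0)*1.5625)
E
```

```text
yellow [array([214.9, 239.3]), array([317.5, 220.9])] [array([ 28,  18, 426], dtype=int32), array([ 26,  19, 252], dtype=int32)] [ 0.6374 -0.1833  0.0578] 1.55
orange [array([250. , 237.4]), array([296.1, 202.5])] [array([  9,  17, 146], dtype=int32), array([13,  8, 55], dtype=int32)] [ 0.6276 -0.1041  0.0624] 1.2
green [array([312.1, 232.6]), array([261.6, 174.8])] [array([ 7, 16, 75], dtype=int32), array([11,  5, 20], dtype=int32)] [0.6061 0.0339 0.069 ] 0.76
knob [array([363.4, 192.6]), array([216.4, 145.9])] [array([ 12,  17, 129], dtype=int32), array([ 4, 12, 31], dtype=int32)] [0.5245 0.1433 0.1236] 0.18
buf [array([153.7, 239.5]), array([355.5, 249.4])] [array([ 12,  29, 233], dtype=int32), array([17, 10, 34], dtype=int32)] [ 0.6523 -0.314   0.0663] 0.56
kw [array([186.3, 162.5]), array([242. , 311.2])] [array([ 14,  21, 232], dtype=int32), array([ 21,  30, 493], dtype=int32)] [ 0.3651 -0.3125  0.0233] 0.27
cap [array([101.3, 194. ]), array([381.3, 269.4])] [array([ 17,  14, 169], dtype=int32), array([ 17,  16, 174], dtype=int32)] [ 0.5977 -0.4321  0.1447] 0.5
['yellow', 'orange', 'green'] [ 0.61706101 -0.0441286  -1.42533463] [-0.8  2.3 -2.   0.9 -0.6  1.5 -2.1  1.2 -0.3  1.4 -1.2  0.6]
['yellow', 'orange'] [ 0.61912194 -0.04378579 -1.4442971 ] [-0.8  2.1 -2.2  1.  -0.5  1.9 -1.8  1.1]
knob local [array([-0.1975, -0.0702])]
[[626.5625 335.9375]
 [639.0625 373.4375]
 [248.4375 360.9375]
 [242.1875 396.875 ]
 [593.75   351.5625]]
[[332.8125 218.75  ]
 [359.375  209.375 ]
 [539.0625 401.5625]
 [568.75   384.375 ]
 [362.5    223.4375]]
```

Request:
{"name": "send_rows", "arguments": {"steps": [{"tx":0.6,"ty":-0.5,"tz":0,"turn":0,"grip":0.4},{"tx":0.6,"ty":-0.5,"tz":0.1,"turn":0,"grip":0.4},{"tx":0.6,"ty":-0.5,"tz":0.1,"turn":0,"grip":0.4},{"tx":0.4,"ty":-0.5,"tz":0.1,"turn":0,"grip":0.4},{"tx":0,"ty":0,"tz":0,"turn":-1,"grip":0.4},{"tx":0,"ty":0,"tz":0,"turn":0,"grip":0.4},{"tx":0,"ty":0,"tz":0,"turn":0,"grip":0.4}]}}

```text
time: 0.98
position: [0.5303, 0.1314, 0.2184]
tool_rot: [2.065, 2.368, -0.0]
ft_force: [0.2, -0.0, -0.1]
grip_width: 0.411
grip_force: 0.0
```

Run:
```python
from bench import ctrl
import cv2,numpy as np
s=ctrl.get_state();print(s["time"],s["position"],s["tool_rot"],s["grip_width"],s["ft_force"],abs(s["qd"]).max())
r=ctrl.get_image("wrist");print({k:np.array(v).round(4).tolist() for k,v in r.items() if k!="pixels"})
np.savez("pics/w1.npz",pos=s["position"],rot=s["tool_rot"],**{k:np.array(v) for k,v in r.items()})
cv2.imwrite("pics/w1.png",cv2.resize(r["pixels"][...,::-1],(800,600),interpolation=cv2.INTER_CUBIC))
```

```text
0.975 [0.53030982 0.13137391 0.21841429] [ 2.06493132e+00  2.36753445e+00 -3.20142512e-04] 0.41105167393425973 [ 0.23742652 -0.00402778 -0.09692888] 0.008436842055526347
{'K': [[297.3186, 0.0, 253.6016], [0.0, 297.3186, 189.5848], [0.0, 0.0, 1.0]], 'T_tool_cam': [[0.0007, -0.9529, -0.3034, 0.0833], [1.0, 0.0008, -0.0003, 0.0004], [0.0005, -0.3034, 0.9529, -0.1485], [0.0, 0.0, 0.0, 1.0]]}
```

View pics/w1.png

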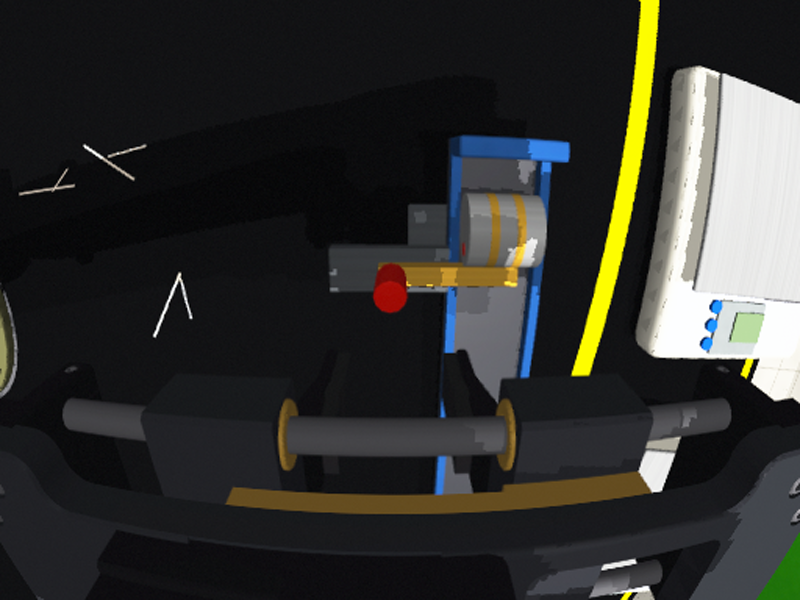

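Wrist view: knob top at (390,295), bolt under it, the weight at (503,228) above the bolt, and the blue rims nearly vertical in the picture. Next, the knob position and ramp yaw from this view.

```bash
cat >> loc.py <<'E'
from scipy.spatial.transform import Rotation as Ro
def wray(d,uv):
    K=d["K"];q=(np.atleast_2d(uv)-K[:2,2])/K[0,0];r=np.linalg.norm(q,axis=1)
    v=np.c_[q*np.sinc(r/np.pi)[:,None]/1.0,np.cos(r)]  # sin(r)/r*q
    R=Ro.from_rotvec(d["rot"]).as_matrix();T=d["T_tool_cam"]
    return d["pos"]+R@T[:3,3],(R@T[:3,:3]@v.T).T
def hit(d,uv,z):
    o,v=wray(d,uv);z=np.asarray(z);return o+v*((z-o[2])/v[:,2])[:,None]
E
python3 - <<'E'
from loc import *
d=dict(np.load("pics/w1.npz"));im=d["pixels"];h=cv2.cvtColor(im,cv2.COLOR_RGB2HSV)
m=cv2.inRange(h,(100,120,40),(125,255,255))
# red bright top
r=cv2.inRange(h,(0,170,30),(6,255,255));ys,xs=np.nonzero(r[160:215,230:270]);print("red",xs.min()+230,xs.max()+230,ys.min()+160,ys.max()+160)
v=im[160:215,250,0];print(v)
for z in(.144,.124):print(z,hit(d,[[390/1.5625,295/1.5625]],z))
# outer-left rim edge & inner edges per row
out={"Lo":[],"Li":[],"Ri":[],"Ro":[]}
for row in list(range(108,130,3))+list(range(190,225,3)):
    c=np.nonzero(m[row,270:370])[0]+270
    L=c[c<310];Rr=c[c>325]
    if len(L)>2:out["Lo"].append((L.min()-.5,row));out["Li"].append((L.max()+.5,row))
    if len(Rr)>2:out["Ri"].append((Rr.min()-.5,row));out["Ro"].append((Rr.max()+.5,row))
for k,p in out.items():
    P=hit(d,p,.082)
    if len(P)<4:continue
    # local frame
    P=hit(d,p,.0715+.012+.058*(P[:,1]-.152)*1.0)
    a=np.polyfit(P[:,1],P[:,0],1);print(k,len(p),"x at y=.1433",np.polyval(a,.1433).round(4),"slope dx/dy",a[0].round(4),"res",np.abs(np.polyval(a,P[:,1])-P[:,0]).max().round(4))
# knob triangulation using scene + side + wrist
E
```

```text
red 239 260 168 200
[ 55  55  55  56  54  55  57  65 106 113 113 114 114 113 115 114 115 115
 115 121 160 166 163 164 163 162 163 162 162 161 161 160 160 160 160 160
 158 159 159 155  52  18  18  17  18  17  18  19  17  18  16  17  17  20
  18]
0.144 [[0.52575511 0.14385652 0.144     ]]
0.124 [[0.5263257  0.13756215 0.124     ]]
Lo 20 x at y=.1433 0.5603 slope dx/dy -0.1374 res 0.0006
Li 20 x at y=.1433 0.568 slope dx/dy -0.1369 res 0.0005
Ri 20 x at y=.1433 0.6153 slope dx/dy -0.125 res 0.0052
Ro 20 x at y=.1433 0.6252 slope dx/dy -0.1397 res 0.0007
```

Request:
{"name": "send_rows", "arguments": {"steps": [{"tx":0.2,"ty":-0.05,"tz":0.4,"turn":0,"grip":0.4},{"tx":0,"ty":0,"tz":0.6,"turn":0,"grip":0.4},{"tx":0,"ty":0,"tz":0.5,"turn":0,"grip":0.4},{"tx":0,"ty":0,"tz":0,"turn":0,"grip":0.15},{"tx":0,"ty":0,"tz":0,"turn":0,"grip":0.15},{"tx":0,"ty":0,"tz":0,"turn":0,"grip":0.15}], "newtons": 10}}

```text
time: 1.78
position: [0.5263, 0.1435, 0.13]
tool_rot: [2.061, 2.369, 0.003]
ft_force: [-0.3, -0.4, -0.2]
grip_width: 0.207
grip_force: 10.0
```

Run:
```python
from bench import ctrl
import cv2,numpy as np
s=ctrl.get_state();print(s["time"],s["position"],s["tool_rot"],s["grip_width"],s["grip_force"],s["ft_force"])
r=ctrl.get_image("wrist")
cv2.imwrite("pics/w2.png",r["pixels"][...,::-1])
```

```text
1.775 [0.5263066  0.14350643 0.13002457] [2.06088405 2.36932212 0.002751  ] 0.2065607491211711 9.998224109876901 [-0.3400235  -0.39887579 -0.15498429]
```

View pics/w2.png

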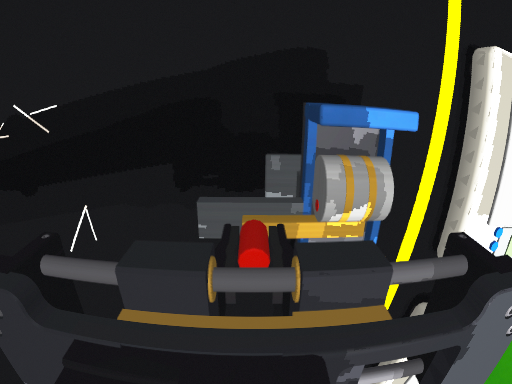

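Knob is pinched (opening 18 mm, as it should be). The weight is still held back, so I'll rehearse release, transit and braking on the empty ramp.

Request:
{"name": "send_rows", "arguments": {"steps": [{"tx":0,"ty":0,"tz":0,"turn":0,"grip":0.4},{"tx":0,"ty":0,"tz":-0.6,"turn":0,"grip":0.4},{"tx":-0.8,"ty":0.3,"tz":-0.1,"turn":0,"grip":0.4},{"tx":-0.9,"ty":0.4,"tz":0,"turn":0,"grip":0},{"tx":-0.9,"ty":0.4,"tz":0.2,"turn":0,"grip":0},{"tx":-0.36,"ty":0,"tz":0.8,"turn":0,"grip":0},{"tx":0,"ty":0,"tz":0.4,"turn":0,"grip":0}], "newtons": 5}}

```text
time: 2.7
position: [0.6146, -0.0269, 0.0843]
tool_rot: [-2.066, -2.365, 0.004]
ft_force: [-0.0, -0.2, -0.0]
grip_width: 0.049
grip_force: 0.0
```

```bash
cat > st.py <<'E'
from bench import ctrl
import numpy as np
def st():
    s=ctrl.get_state();u=np.array([.1368,-.9906]);d=s["position"][:2]-[.6193,-.0429]
    S=d@u;print("t",round(s["time"],3),"s",S.round(4),"lat",(d@[.9906,.1368]).round(4),"tipclear",(s["position"][2]-.014-.06+.058*S).round(4),"grip",round(s["grip_width"],3),"F",s["ft_force"].round(2),"qd",abs(s["qd"]).max().round(3))
if __name__=="__main__":st()
E
python3 st.py
```

```text
t 2.7 s -0.0165 lat -0.0025 tipclear 0.0093 grip 0.049 F [-0.04 -0.19 -0.03] qd 0.348
```

Request:
{"name": "send_rows", "arguments": {"steps": [{"tx":-0.3,"ty":0,"tz":0.017,"turn":0,"grip":0},{"tx":-0.44,"ty":0,"tz":0.025,"turn":0,"grip":0},{"tx":-0.44,"ty":0,"tz":0.025,"turn":0,"grip":0}]}}

```text
time: 3.08
position: [0.6269, -0.0951, 0.0848]
tool_rot: [2.058, 2.369, 0.003]
ft_force: [-0.4, -0.9, -0.7]
grip_width: 0.006
grip_force: 0.0
```

```bash
python3 st.py
```

```text
t 3.075 s 0.0527 lat 0.0004 tipclear 0.0139 grip 0.006 F [-0.41 -0.89 -0.74] qd 0.35
```

Request:
{"name": "send_rows", "arguments": {"steps": [{"tx":-0.4,"ty":0,"tz":0.023,"turn":0,"grip":0}]}}

```text
time: 3.2
position: [0.6301, -0.1194, 0.0836]
tool_rot: [2.059, 2.368, 0.002]
ft_force: [-0.3, 0.8, -0.5]
grip_width: 0.011
grip_force: 0.0
```

```bash
python3 st.py
```

```text
t 3.2 s 0.0773 lat 0.0002 tipclear 0.014 grip 0.011 F [-0.3   0.83 -0.47] qd 0.312
```

Request:
{"name": "send_rows", "arguments": {"steps": [{"tx":-0.4,"ty":0,"tz":0.023,"turn":0,"grip":0},{"tx":-0.31,"ty":0,"tz":0.018,"turn":0,"grip":0}]}}

```text
time: 3.45
position: [0.6357, -0.1617, 0.0807]
tool_rot: [2.06, 2.368, 0.001]
ft_force: [-0.3, 0.5, -0.1]
grip_width: 0.008
grip_force: 0.0
```

```bash
python3 st.py
python3 - <<'E'
from bench import ctrl
import numpy as np,cv2
s=ctrl.get_state();r=ctrl.get_image("scene");cv2.imwrite("pics/s2.png",r["pixels"][150:310,120:420,::-1])
s2=ctrl.get_state();print(s2["position"]-s["position"])
E
```

```text
t 3.45 s 0.12 lat -0.0 tipclear 0.0137 grip 0.008 F [-0.35  0.51 -0.06] qd 0.229
[-0.00035369 -0.00321237 -0.00049495]
```

View pics/s2.png

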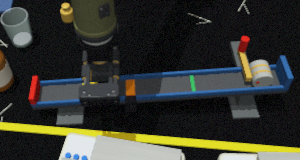

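Scene view: the gripper is inside the ramp just past the orange line, rims are clear, and the weight is still behind the bolt. Tracking is accurate. Next is one wrist view from further downhill to check where the yellow and orange marks are.

Request:
{"name": "send_rows", "arguments": {"steps": [{"tx":-0.8,"ty":0,"tz":-0.6,"turn":0,"grip":0},{"tx":-0.8,"ty":0,"tz":-0.6,"turn":0,"grip":0},{"tx":0,"ty":0,"tz":0,"turn":0,"grip":0},{"tx":0,"ty":0,"tz":0,"turn":0,"grip":0}]}}

```text
time: 4.0
position: [0.6481, -0.2535, 0.151]
tool_rot: [-2.06, -2.371, -0.002]
ft_force: [1.1, 0.8, 0.3]
grip_width: 0.003
grip_force: 0.0
```

```bash
python3 st.py
python3 - <<'E'
from bench import ctrl
from loc import *
s=ctrl.get_state();r=ctrl.get_image("wrist")
d=dict(pos=s["position"],rot=s["tool_rot"],**{k:np.array(v) for k,v in r.items()});np.savez("pics/w3.npz",**d)
cv2.imwrite("pics/w3.png",r["pixels"][...,::-1])
h=cv2.cvtColor(d["pixels"],cv2.COLOR_RGB2HSV)
o=np.array([.6193,-.0429])
for n,lo,hi,z in(("yellow",(24,120,90),(34,255,255),.0519),("orange",(10,150,90),(20,255,255),.0565),("green",(45,80,20),(85,255,255),.0646)):
    m=cv2.inRange(h,lo,hi);ys,xs=np.nonzero(m)
    if len(xs)<10:print(n,"none");continue
    P=hit(d,np.c_[xs,ys],z)[:,:2]-o;S=P@[.1368,-.9906];l=P@[.9906,.1368]
    k=(abs(l)<.03)&(S<.2)&(S>-.12);print(n,k.sum(),np.percentile(S[k],[1,50,99]).round(4),np.percentile(l[k],[1,50,99]).round(4))
E
```

```text
t 4.0 s 0.2125 lat -0.0002 tipclear 0.0893 grip 0.003 F [1.13 0.82 0.31] qd 0.03
yellow 4374 [0.1116 0.1408 0.1711] [-0.0264 -0.0015  0.0229]
orange 542 [0.051  0.0664 0.0716] [-0.0266 -0.0124  0.0233]Traceback (most recent call last):
  File "<stdin>", line 12, in <module>
    return _quantile_unchecked(
        a, q, axis, out, overwrite_input, method, keepdims, weights)
    return _ureduce(a,
                    func=_quantile_ureduce_func,
    ...<5 lines>...
                    overwrite_input=overwrite_input,
                    method=method)
    r = func(a, **kwargs)
    result = _quantile(arr,
                       quantiles=q,
    ...<2 lines>...
                       out=out,
                       weights=wgt)
    slices_having_nans = np.isnan(arr[-1, ...])
                                  ~~~^^^^^^^^^
IndexError: index -1 is out of bounds for axis 0 with size 0
```

View pics/w3.png

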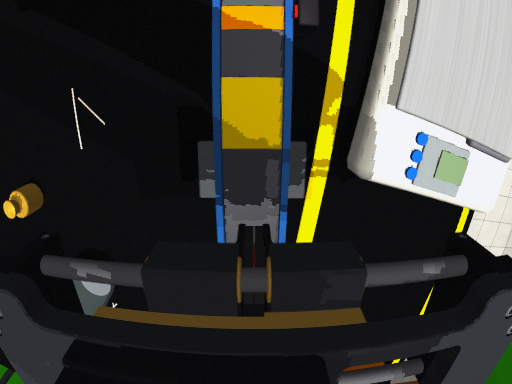

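Request:
{"name": "send_rows", "arguments": {"steps": [{"tx":0.9,"ty":0,"tz":-0.3,"turn":0,"grip":0},{"tx":0.95,"ty":-0.1,"tz":-0.2,"turn":0,"grip":0},{"tx":1,"ty":-0.2,"tz":0,"turn":0,"grip":0},{"tx":1,"ty":-0.2,"tz":0,"turn":0,"grip":0.2},{"tx":1,"ty":-0.2,"tz":0,"turn":0,"grip":0.4},{"tx":1,"ty":-0.2,"tz":0,"turn":0,"grip":0.4},{"tx":0.98,"ty":-0.2,"tz":0,"turn":0,"grip":0.4},{"tx":0,"ty":0,"tz":0,"turn":0,"grip":0.4},{"tx":0,"ty":0,"tz":0,"turn":0,"grip":0.4}]}}

```text
time: 5.18
position: [0.5246, 0.1428, 0.1801]
tool_rot: [-2.058, -2.374, 0.002]
ft_force: [-0.1, -1.3, 0.3]
grip_width: 0.399
grip_force: 0.0
```

```bash
python3 st.py
```

```text
t 5.175 s -0.1969 lat -0.0684 tipclear 0.0946 grip 0.399 F [-0.11 -1.3   0.33] qd 0.033
```

Request:
{"name": "send_rows", "arguments": {"steps": [{"tx":0,"ty":0.03,"tz":0.45,"turn":0,"grip":0.4},{"tx":0,"ty":0,"tz":0.4,"turn":0,"grip":0.4},{"tx":0,"ty":0,"tz":0,"turn":0,"grip":0.15},{"tx":0,"ty":0,"tz":0,"turn":0,"grip":0.15},{"tx":0,"ty":0,"tz":0,"turn":0,"grip":0.15},{"tx":0,"ty":-0.15,"tz":0,"turn":0,"grip":0.15},{"tx":0,"ty":-0.2,"tz":0,"turn":0,"grip":0.15},{"tx":0,"ty":-0.1,"tz":0,"turn":0,"grip":0.15},{"tx":0,"ty":0,"tz":0,"turn":0,"grip":0.15}], "newtons": 12}}

```text
time: 6.3
position: [0.5001, 0.1383, 0.1305]
tool_rot: [2.061, 2.37, -0.001]
ft_force: [-0.5, -3.0, 6.3]
grip_width: 0.205
grip_force: 12.0
```

```bash
python3 st.py
python3 - <<'E'
from bench import ctrl
import cv2
r=ctrl.get_image("wrist");cv2.imwrite("pics/w4.png",r["pixels"][80:300,130:420,::-1])
E
```

```text
t 6.3 s -0.1958 lat -0.0933 tipclear 0.0451 grip 0.205 F [-0.45 -3.05  6.33] qd 0.014
```

View pics/w4.png

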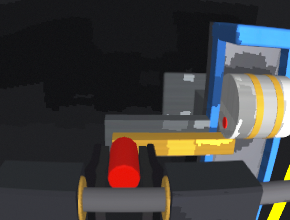

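Wrist crop: knob still pinched, the bolt half out and still in front of the weight. Now the final pull.

Request:
{"name": "send_rows", "arguments": {"steps": [{"tx":0,"ty":-0.26,"tz":0,"turn":0,"grip":0.15},{"tx":0,"ty":-0.2,"tz":0,"turn":0,"grip":0.15}]}}

```text
time: 6.6
position: [0.4752, 0.135, 0.1307]
tool_rot: [2.058, 2.368, 0.008]
ft_force: [26.0, 0.8, -11.3]
grip_width: 0.209
grip_force: 12.2
```

```bash
python3 st.py
```

```text
t 6.6 s -0.1959 lat -0.1184 tipclear 0.0454 grip 0.209 F [ 25.97   0.81 -11.26] qd 0.215
```

Request:
{"name": "send_rows", "arguments": {"steps": [{"tx":0,"ty":0.05,"tz":0,"turn":0,"grip":0.4},{"tx":0,"ty":0,"tz":-0.6,"turn":0,"grip":0.4},{"tx":-0.7,"ty":0.6,"tz":-0.15,"turn":0,"grip":0.4},{"tx":-0.8,"ty":0.6,"tz":0,"turn":0,"grip":0},{"tx":-0.8,"ty":0.6,"tz":0.2,"turn":0,"grip":0},{"tx":-0.6,"ty":0.15,"tz":0.75,"turn":0,"grip":0},{"tx":0,"ty":0,"tz":0.5,"turn":0,"grip":0}], "newtons": 5}}

```text
time: 7.48
position: [0.6151, -0.0245, 0.0843]
tool_rot: [-2.066, -2.363, 0.006]
ft_force: [-0.8, 0.7, 0.8]
grip_width: 0.05
grip_force: 0.0
```

```bash
python3 st.py
python3 - <<'E'
from bench import ctrl
from loc import *
ims=[]
for i in range(2):
    s=ctrl.get_state();r=ctrl.get_image("wrist")
    d=dict(pos=s["position"],rot=s["tool_rot"],t=s["time"],**{k:np.array(v) for k,v in r.items()});np.savez(f"pics/c{i}.npz",**d)
    ims.append(r["pixels"][:,150:370,::-1])
cv2.imwrite("pics/c.png",np.hstack(ims))
E
python3 st.py
```

```text
t 7.475 s -0.0188 lat -0.0017 tipclear 0.0092 grip 0.05 F [-0.81  0.65  0.81] qd 0.434
t 7.575 s -0.0233 lat -0.004 tipclear 0.007 grip 0.018 F [-0.3   0.83 -0.15] qd 0.053
```

View pics/c.png

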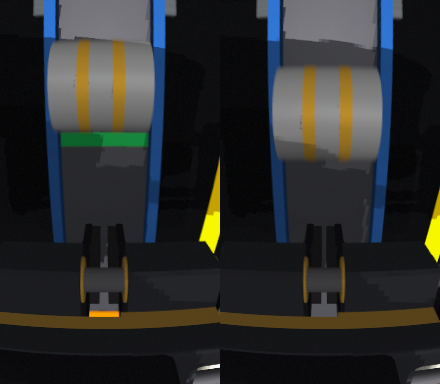

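Run:
```python
from loc import *
o=np.array([.6193,-.0429]);u=np.array([.1368,-.9906])
for i,(a,b) in enumerate([(39.5,132),(66,160.5)]):
    d=dict(np.load(f"pics/c{i}.npz"));im=d["pixels"].astype(int)
    g=im[:,210:290].mean(axis=(1,2)) if 0 else im[:,248:252].mean(axis=(1,2))
    print(np.round(np.diff(g)).astype(int)[30:165].tolist())
    c,v=wray(d,[[250,a],[250,b]]);
    cs=(c[:2]-o)@u;w=np.c_[v[:,:2]@u,v[:,2]];w/=np.linalg.norm(w,axis=1)[:,None];m=w.sum(0)
    s=0
    for _ in range(5):z=.060-.058*s+.022;s=cs+m[0]*(z-c[2])/m[1]
    rad=np.hypot(s-cs,z-c[2])*np.sin(np.arccos(w[0]@w[1])/2)
    print("t",d["t"],"weight s",s,"radius check",rad,"tcp s",(d["pos"][:2]-o)@u)
```

```text
[0, 0, 0, 0, 0, 0, 0, -7, -35, -2, 6, 7, 6, 3, 3, 2, 1, 2, 1, 1, 2, 0, 2, 2, 1, 2, 1, 1, 1, 0, 1, 1, 0, 1, 1, 1, 1, 1, 1, 2, 1, 1, 1, 1, 1, 2, 1, 0, 0, -1, 0, -1, 0, -1, -2, -1, -2, -1, -2, -2, -1, -1, -1, -1, -1, -1, -1, 0, -1, 0, -2, -1, -1, -1, -1, -1, -1, -1, -2, -2, 0, -2, -1, -1, -1, -1, -2, -2, -2, -1, -2, -1, -3, -3, -4, -3, -3, -5, -3, -6, -4, 5, 4, -7, -8, -2, -1, -3, -1, 0, 0, 0, 0, 0, 0, -2, -4, -1, 0, 0, 1, 2, 0, 0, 1, 2, 1, 0, 0, 0, 2, 1, 3, 2, -2]
t 7.475 weight s -0.10801955663848696 radius check 0.022406667857112945 tcp s -0.018776344355123167
[0, 1, 0, 0, 0, 1, 0, -4, -17, -1, -7, -31, 0, 0, 0, 0, 0, 0, -1, 1, -1, 0, 0, 0, 0, 0, 0, 1, 0, 0, 0, 0, 0, 1, 6, 5, 7, 5, 6, 5, 2, 4, 2, 2, 2, 2, 0, 2, 2, 1, 1, 1, 1, 1, 1, 1, 0, 0, 1, 0, 1, 0, 1, 1, 0, 1, 1, 1, 1, 1, 2, 1, 1, 1, 1, 1, 1, 0, 1, 1, 0, 0, 0, 0, -1, -1, -1, -1, -1, -2, -1, -2, -2, 0, -1, -1, -1, -1, -1, -1, -1, 0, -1, -1, -2, -2, -1, -1, -1, -1, -1, -1, -2, -1, -5, -3, -2, -9, -9, -4, -1, -1, -2, -2, -3, -2, -3, -4, -5, -4, -2, -4, -1, 0, 0]
t 7.525 weight s -0.09775798042243052 radius check 0.022373863798408722 tcp s -0.021741800865859202
```

The weight is at s = -98 mm moving at 0.2 m/s and fits a 22 mm radius. Fingers wait at contact position -55 mm. Now I start moving ahead of it, a little slower than it rolls.

Request:
{"name": "send_rows", "arguments": {"steps": [{"tx":-0.07,"ty":0.03,"tz":-0.03,"turn":0,"grip":0},{"tx":-0.47,"ty":0,"tz":0.01,"turn":0,"grip":0},{"tx":-0.45,"ty":0,"tz":0.026,"turn":0,"grip":0}]}}

```text
time: 7.95
position: [0.6281, -0.0788, 0.0902]
tool_rot: [2.056, 2.371, 0.004]
ft_force: [0.3, 0.3, 0.8]
grip_width: 0.011
grip_force: 0.0
```

```bash
python3 st.py
```

```text
t 7.95 s 0.0367 lat 0.0038 tipclear 0.0184 grip 0.011 F [0.34 0.26 0.77] qd 0.36
```

Request:
{"name": "send_rows", "arguments": {"steps": [{"tx":-0.4,"ty":-0.03,"tz":0.045,"turn":0,"grip":0},{"tx":-0.33,"ty":-0.02,"tz":0.04,"turn":0,"grip":0},{"tx":-0.3,"ty":0,"tz":0.03,"turn":0,"grip":0}]}}

```text
time: 8.32
position: [0.6328, -0.1414, 0.0817]
tool_rot: [2.059, 2.371, 0.002]
ft_force: [-0.5, 0.3, 0.1]
grip_width: 0.008
grip_force: 0.1
```

```bash
python3 st.py
```

```text
t 8.325 s 0.0994 lat -0.0001 tipclear 0.0134 grip 0.008 F [-0.46  0.29  0.1 ] qd 0.23
```

Request:
{"name": "send_rows", "arguments": {"steps": [{"tx":-0.3,"ty":0,"tz":0.018,"turn":0,"grip":0},{"tx":-0.25,"ty":0,"tz":0.015,"turn":0,"grip":0},{"tx":-0.2,"ty":0,"tz":0.012,"turn":0,"grip":0},{"tx":-0.16,"ty":0,"tz":0.01,"turn":0,"grip":0},{"tx":-0.12,"ty":0,"tz":0.007,"turn":0,"grip":0},{"tx":-0.08,"ty":0,"tz":0.005,"turn":0,"grip":0},{"tx":-0.05,"ty":0,"tz":0.003,"turn":0,"grip":0},{"tx":-0.03,"ty":0,"tz":0.002,"turn":0,"grip":0}]}}

```text
time: 9.32
position: [0.642, -0.2114, 0.0762]
tool_rot: [-2.061, -2.371, -0.0]
ft_force: [0.1, -0.3, 0.4]
grip_width: 0.006
grip_force: 0.1
```

```bash
python3 st.py
python3 - <<'E'
from bench import ctrl
from loc import *
s=ctrl.get_state();r=ctrl.get_image("wrist")
d=dict(pos=s["position"],rot=s["tool_rot"],t=s["time"],**{k:np.array(v) for k,v in r.items()});np.savez("pics/e0.npz",**d)
cv2.imwrite("pics/e0.png",r["pixels"][...,::-1])
E
```

```text
t 9.325 s 0.17 lat -0.0006 tipclear 0.012 grip 0.006 F [ 0.15 -0.3   0.38] qd 0.019
```

View pics/e0.png

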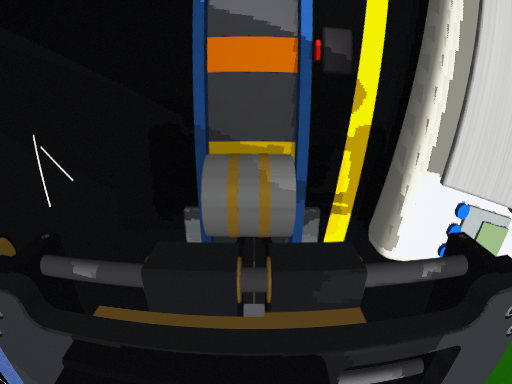

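Wrist view: the weight (rows 154–237) rests against the fingers on the yellow mark, with a strip of yellow showing uphill of it. Checking its exact position:

Run:
```python
from loc import *
o=np.array([.6193,-.0429]);u=np.array([.1368,-.9906])
d=dict(np.load("pics/e0.npz"));im=d["pixels"].astype(int)
print([ [int(x) for x in im[r,220]] for r in list(range(150,157))],[ [int(x) for x in im[r,220]] for r in range(230,241)])
c,v=wray(d,[[220,154],[220,237]]);cs=(c[:2]-o)@u;w=np.c_[v[:,:2]@u,v[:,2]];w/=np.linalg.norm(w,axis=1)[:,None]
# centre from uphill tangent and known height: (s-cs, z-cz) at distance .022 from ray
for k,sg in((0,1),(1,-1)):
    s=.14
    for _ in range(10):
        z=.082-.058*s; n=np.array([-w[k][1],w[k][0]])  # s-normal
        n*=np.sign(n[0]); s=cs+(sg*.022-n[1]*(z-c[2]))/n[0]
    print("edge",k,s)
h=cv2.cvtColor(d["pixels"],cv2.COLOR_RGB2HSV)
for n,lo,hi,z in(("yellow",(24,120,60),(34,255,255),.0535),("orange",(8,150,90),(22,255,255),.0565)):
    m=cv2.inRange(h,lo,hi)[:,230:270];ys,xs=np.nonzero(m[:153]);P=hit(d,np.c_[xs+230,ys],z)[:,:2]-o;S=P@u;print(n,S.min(),S.max())
```

```text
[[143, 117, 0], [142, 116, 0], [143, 118, 0], [122, 102, 14], [85, 79, 59], [73, 73, 72], [75, 76, 74]] [[82, 81, 83], [80, 80, 81], [78, 78, 79], [75, 76, 76], [74, 73, 74], [66, 65, 66], [48, 49, 50], [36, 37, 40], [37, 37, 40], [37, 38, 41], [36, 37, 40]]
edge 0 0.13783388017550824
edge 1 0.13834326157904495
yellow 0.11161447896046314 0.11818702668511451
orange 0.051032080137319 0.07144018852966952
```

About 3 mm short of the mark, so I ease it down and then hold.

Request:
{"name": "send_rows", "arguments": {"steps": [{"tx":-0.02,"ty":0,"tz":0.001,"turn":0,"grip":0},{"tx":-0.02,"ty":0,"tz":0.001,"turn":0,"grip":0},{"tx":-0.01,"ty":0,"tz":0.001,"turn":0,"grip":0},{"tx":0,"ty":0,"tz":0,"turn":0,"grip":0},{"tx":0,"ty":0,"tz":0,"turn":0,"grip":0},{"tx":0,"ty":0,"tz":0,"turn":0,"grip":0},{"tx":0,"ty":0,"tz":0,"turn":0,"grip":0},{"tx":0,"ty":0,"tz":0,"turn":0,"grip":0},{"tx":0,"ty":0,"tz":0,"turn":0,"grip":0},{"tx":0,"ty":0,"tz":0,"turn":0,"grip":0},{"tx":0,"ty":0,"tz":0,"turn":0,"grip":0},{"tx":0,"ty":0,"tz":0,"turn":0,"grip":0}]}}

```text
time: 10.88
position: [0.6424, -0.2146, 0.076]
tool_rot: [2.061, 2.371, -0.0]
ft_force: [-0.2, -0.5, -0.2]
grip_width: 0.004
grip_force: 0.3
```

Request:
{"name": "send_rows", "arguments": {"steps": [{"tx":0,"grip":0},{"tx":0,"grip":0},{"tx":0,"grip":0},{"tx":0,"grip":0},{"tx":0,"grip":0},{"tx":0,"grip":0},{"tx":0,"grip":0},{"tx":0,"grip":0},{"tx":0,"grip":0},{"tx":0,"grip":0},{"tx":0,"grip":0},{"tx":0,"grip":0}]}}

```text
validation failed for argument at $.st...
```

Request:
{"name": "send_rows", "arguments": {"steps": [{"tx":0,"grip":0},{"tx":0,"grip":0},{"tx":0,"grip":0},{"tx":0,"grip":0},{"tx":0,"grip":0},{"tx":0,"grip":0},{"tx":0,"grip":0},{"tx":0,"grip":0},{"tx":0,"grip":0},{"tx":0,"grip":0}]}}

```text
validation failed for argument at $.st...
```

```bash
python3 st.py
python3 - <<'E'
from bench import ctrl
from loc import *
r=ctrl.get_image("wrist");im=r["pixels"].astype(int);print([int(im[q,220,0]-im[q,220,2]) for q in range(145,160)],[int(im[q,220,0]) for q in range(230,242)])
E
```

```text
t 10.875 s 0.1733 lat -0.0006 tipclear 0.012 grip 0.004 F [-0.23 -0.53 -0.25] qd 0.001
[144, 143, 143, 144, 143, 143, 143, 143, 132, 43, -1, 0, 0, 0, 0] [81, 79, 79, 75, 72, 69, 54, 35, 37, 36, 35, 36]
```

Request:
{"name": "send_rows", "arguments": {"steps": [{"tx":0,"ty":0,"tz":0,"turn":0,"grip":0},{"tx":0,"ty":0,"tz":0,"turn":0,"grip":0},{"tx":0,"ty":0,"tz":0,"turn":0,"grip":0},{"tx":0,"ty":0,"tz":0,"turn":0,"grip":0},{"tx":0,"ty":0,"tz":0,"turn":0,"grip":0},{"tx":0,"ty":0,"tz":0,"turn":0,"grip":0},{"tx":0,"ty":0,"tz":0,"turn":0,"grip":0},{"tx":0,"ty":0,"tz":0,"turn":0,"grip":0},{"tx":0,"ty":0,"tz":0,"turn":0,"grip":0},{"tx":0,"ty":0,"tz":0,"turn":0,"grip":0},{"tx":0,"ty":0,"tz":0,"turn":0,"grip":0},{"tx":0,"ty":0,"tz":0,"turn":0,"grip":0}]}}

```text
time: 12.42
position: [0.6423, -0.2146, 0.076]
tool_rot: [2.061, 2.371, -0.0]
ft_force: [-0.2, -0.6, 0.4]
grip_width: 0.009
grip_force: 0.4
```

Request:
{"name": "send_rows", "arguments": {"steps": [{"tx":0,"ty":0,"tz":0,"turn":0,"grip":0},{"tx":0,"ty":0,"tz":0,"turn":0,"grip":0},{"tx":0,"ty":0,"tz":0,"turn":0,"grip":0},{"tx":0,"ty":0,"tz":0,"turn":0,"grip":0},{"tx":0,"ty":0,"tz":0,"turn":0,"grip":0},{"tx":0,"ty":0,"tz":0,"turn":0,"grip":0},{"tx":0,"ty":0,"tz":0,"turn":0,"grip":0},{"tx":0,"ty":0,"tz":0,"turn":0,"grip":0},{"tx":0,"ty":0,"tz":0,"turn":0,"grip":0},{"tx":0,"ty":0,"tz":0,"turn":0,"grip":0},{"tx":0,"ty":0,"tz":0,"turn":0,"grip":0},{"tx":0,"ty":0,"tz":0,"turn":0,"grip":0}]}}

```text
time: 13.92
position: [0.6424, -0.2146, 0.076]
tool_rot: [2.061, 2.371, 0.0]
ft_force: [-0.4, 0.2, -0.3]
grip_width: 0.005
grip_force: 0.4
```

```bash
python3 st.py; python3 -c "
from bench import ctrl
im=ctrl.get_image('wrist')['pixels'].astype(int);print([int(im[q,220,0]-im[q,220,2]) for q in range(150,157)])
print(ctrl.close_job())"
```

```text
t 13.925 s 0.1732 lat -0.0007 tipclear 0.012 grip 0.005 F [-0.45  0.22 -0.34] qd 0.003
[143, 144, 144, 131, 42, 0, -1]
the job is handed in; nothing more can be done
None
```

Job handed in at about 14 s: the bolt is fully out, and the weight crossed the orange line at about 0.15 m/s (judged from the fingers' motion), then rested within about 1 mm of the yellow mark for over 3 s with the fingers still holding it; I did not re-photograph the bystanders at the end.

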